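# Lay out the last exhibit and hold the raking light at half for its photograph

## Task

Get the recovered tools ready for their photograph: lay the screwdriver flat on the grey photo board, midway between the chisel and the scale, parallel to them and pointing the same way as the chisel. Then slide the lamp's sprung shutter by its knob to half travel and hold it there for the exposure; finish while still holding it, because the spring shuts it as soon as it is let go. Leave everything else where it lies.

Things in the scene. Friction and masses are not known exactly. Their poses are not given: they have to be found in the camera images.
- screwdriver: Exhibit to lay out: flat-blade screwdriver, 200 mm long, 80 to 150 g, on a white sheet (top 3 mm above the table) between two bangles. Origin under its middle; x runs along it to the blade. Black round handle, 26 mm thick, x = -100 to 0; steel shaft, 6 mm, x = 0 to 100. It rests on the handle alone, axis 13 mm above the surface, shaft level in the air; small flats keep it from rolling.
- screwdriver_grip (a point): Point on the screwdriver's axis in the handle, 40 mm behind the middle of the tool, 60 mm from the handle's end: near the centre of mass, the place to grip.
- screwdriver_tip (a point): The blade's end on the screwdriver's axis, 100 mm ahead of the middle.
- board: Grey photo board fixed on the table, 240 (x) by 280 (y) mm, 4 mm thick. Origin at the centre of its underside; x points away from the robot, y towards the lamp. A white scale with black chequers, 30 by 204 mm, top 7 mm above the table, is fixed on it along y at x = +95 mm. The chisel lies along y at about x = -65 mm, so the middle of the free lane is about x = +15, y = 0.
- chisel: Exhibit already laid on the board, to be left alone: chisel, 212 mm long, black handle 29 mm thick with a steel cap, flat steel blade 22 mm wide. Origin under its middle; its x axis runs from the handle to the cutting edge, which points to the board's +y (lamp) end.
- lamp: Raking-light source fixed beside the board: grey case 190 mm deep (x), 170 wide (y), top at 120 mm; carrying handle across y at x = +15, up to 151 mm. Origin under its centre; the front, with lit window, looks along -x to the board. The shutter runs across the front along y. Marks on the case's top front edge show shut, half (the longest of them) and full at the pointer behind the knob.
- shutter_knob (a point): Middle of the upright black knob on the shutter's upper edge: 18 mm diameter, 127 to 161 mm above the table, this point at 145 mm on its axis. It moves with the shutter, opening along the lamp's +y: in the lamp's frame x = -104, y = -42 mm when shut, y = -12 at half, y = +18 at full. Free room on all sides.
- shutter (a joint): Travel of the shutter in m: 0 shut (always so at the start), 0.030 half, 0.060 full (stop), growing along the lamp's +y. A return spring pulls it shut: 3.4 N when shut, rising by 0.17 N per mm to 8.5 N at half and 13.6 N at full; rail friction 0.4 N.
- bangle_a: Gold-coloured bangle, ring of 66 mm diameter, 8 mm high, 30 g, lying on the white sheet beside the screwdriver's blade half. Leave alone.
- bangle_b: Same bangle, lying on the sheet beside the screwdriver's handle half. Leave alone.
- ring_box: Closed blue jewel box, 55 by 55 mm, 43 mm high, beyond the board. Leave alone.
- microphone: Hand microphone, 200 mm long, 51 mm thick head, lying on the table on the robot's side of the sheet. Leave alone.
- tape: Cardboard roll, 100 mm diameter, 48 mm high, lying flat beyond the lamp. Leave alone.

How it is judged:
By the outcome, as a careful person would: the job done as asked, in the order asked, and still so for the second after the job is handed in, while the arm keeps its last pose, push and grip.
It also fails if it takes over 42 s, if anything falls off the work surface, if the arm or the gripper's body presses on something with over 40 N, if the wrist force passes 120 N, or if a joint passes its speed limit or range.

## Robot

A 6-joint arm with a two-finger parallel gripper is mounted at the origin on the work surface. World frame = base frame: x ahead of the robot, y to its left, z up, the work surface at z = 0. Lengths are in mm, angles in degrees, forces in N, time in s.
With the tool pointing down it reaches from about 300 to 850 mm from the base axis. Payload 4.2 kg.
Tool frame: the origin (TCP) lies at the very end of the fingers, on their centre line; the grasp point (between the pads) lies 19 mm behind it; z points along the fingers, y is the line along which they close (so a half turn about z gives the same grasp; the last joint's range is limited). The gripper opens to 91 mm and grips with 3 to 60 N. Pads are 32 mm wide; open, the fingers measure 118 mm over their backs; the gripper's body (76 mm by 178 mm) begins 60 mm behind the grasp point.
Start: joints at [-69.614, 18.312, 89.639, -0, 72.044, -1.146], TCP at [211.039, -534.889, 213.976] pointing down, gripper open.
Joint ranges: [-177.97, 177.97], [-48.28, 115.42], [12.27, 149.76], [-77.06, 257.06], [2.81, 150.46], [-146.56, 146.56]. Speed limits (degrees/s): [147.25, 147.25, 180, 180, 180, 180].

## Interface

Orientations are given as [roll, pitch, yaw] about the fixed x, y, z axes, in that order (R = Rz(yaw) Ry(pitch) Rx(roll)).
In Python, from workcell import env, eyes gives the robot as it stands.
- The arm moves only by the tool send_rows, never from a script. Its argument "targets" is text: rows parted by semicolons, each of 7 numbers parted by spaces: the shift along the tool's x, y, z in m, then the turn, a rotation vector about the tool's x, y, z in degrees, then the opening in per cent of the stroke, from 0 (shut) to 100 (fully open). A call has 1 to 12 rows; each row is the pose to reach, as a shift and turn from the pose commanded when the call began, along the tool's axes at that moment; what a row does not reach only later rows make up. A row lasts 1/12 s, in which the tool goes at most 41.7 mm and 7.16 degrees, less where a joint would pass 70% of its speed; a pose out of reach is approached as far as the arm can. A call with a gripper value outside its range is refused whole. The fingers move at their own pace and stop on an object; "grip_force" is the grip in N (left out, the last holds). Time passes only in rows, so rows that repeat a pose let the fingers close. It gives the time, the measured TCP pose, the force, the opening and the grip force at its end, in the units of the state.
- env.state(): the state, without advancing time (a new reading comes with each control period).
- eyes.grab_frame(name): name is "scene" or "top" or "wrist"; returns a dict with "image" (480x640x3 uint8, blue, green, red), "fovy" (degrees; the focal length in pixels is half the picture's height over the tangent of half this angle, whatever the lens; pixels are square), "cx", "cy" (the principal point, pixels), "eye" and "attitude" of the camera in the world. Camera axes: x right, y up, looking along -z (the intrinsics and any distortion apply to the point x, -y, -z); pixel columns grow to the right and rows downward; lengths in mm; the calibration is good to about 2 mm. A picture is of the moment at which its call begins. There is no depth.
- env.job_done(): hands the job in; it is judged then, once.
The state is a dict: "time_s": time; "qpos": joint angles; "qvel": joint speeds; "effort": joint torques, N m; "ee_pos": TCP position; "ee_rot": TCP orientation; "force": force on the tool from outside, world axes, zero at the start; "torque": the same for the moment, N m; "gripper_width": finger opening in mm; "gripper_force": force on a finger pad.
Only numpy, scipy, OpenCV 4.12 (cv2) and the standard library are available. Lean on these libraries where they do the work, as an engineer would, in place of code of your own. Each camera call takes 0.05 s, during which the arm holds its last target. There are 200 camera calls.

## Working session

There is one attempt and no reset: what is moved stays moved. The work goes in short steps, Python scripts to look and compute and a tool call to move; the robot and the scene stay as the last step left them, time stands still between calls to the robot, and variables do not carry over. Pictures are saved under pics/ and viewed, at most 11 in all, crops included, and the job is handed in when it is done.

Besides the shell and the picture viewer there is one more tool, called after "Emit:" as a command line: name --argument value ..., lists and objects as JSON in quotes. send_rows: Moves the arm, as the interface text tells. Its arguments: {"type":"object","properties":{"targets":{"type":"string"},"grip_force":{"type":"number"}},"required":["targets"]}

```bash
mkdir -p pics; ls; python3 - <<'E'
from workcell import env, eyes
import cv2
for n in ("top","scene"):
    f=eyes.grab_frame(n); cv2.imwrite(f"pics/{n}0.png",f["image"])
    print(n,{k:v for k,v in f.items() if k!="image"})
print(env.state())
E
```

```text
pics
top {'fovy': 57.66057684956421, 'cx': 329.10613127001466, 'cy': 235.8903589844888, 'eye': array([ 361.68194183,   -4.6303835 , 1096.28463652]), 'attitude': array([  8.73189407,   0.11038265, -91.72628471])}
scene {'fovy': 51.39780703203342, 'cx': 315.6837515013893, 'cy': 239.83619029216626, 'eye': array([ 847.09495836, -600.25729133, 1022.44114174]), 'attitude': array([36.57208529,  0.06544162, 30.36171426])}
{'time_s': 0.1, 'qpos': array([-6.96169089e+01,  1.83485473e+01,  8.96973020e+01, -1.35096218e-03,
        7.20447705e+01, -1.14731464e+00]), 'qvel': array([-0.10145369, -0.00839483, -0.13129952,  0.01507219,  0.09538462,
        0.04276571]), 'effort': array([ 6.52397084e-04, -4.13332164e+01, -2.32509756e+01,  7.28944433e-02,
        4.21215745e-02, -5.30831323e-05]), 'ee_pos': array([ 210.85005271, -534.47491448,  213.212978  ]), 'ee_rot': array([-1.79909373e+02, -5.30235732e-04,  2.15308228e+01]), 'force': array([-0.11160727,  0.40618177,  0.35237497]), 'torque': array([-0.04366353, -0.01255458,  0.01596422]), 'gripper_force': 0.0, 'gripper_width': 90.91895922414967}
```

View pics/top0.png

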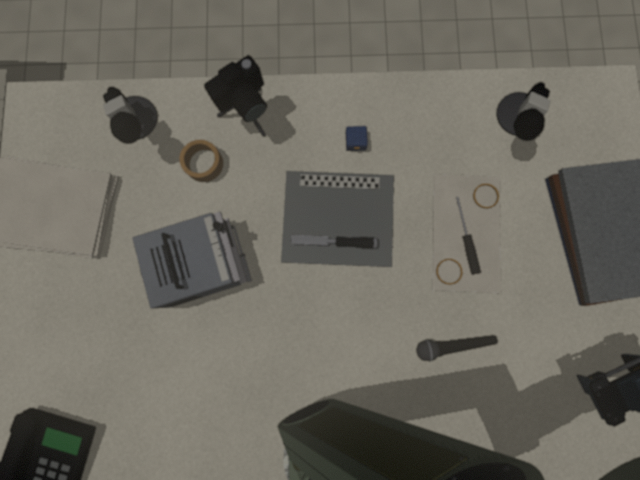

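View pics/scene0.png

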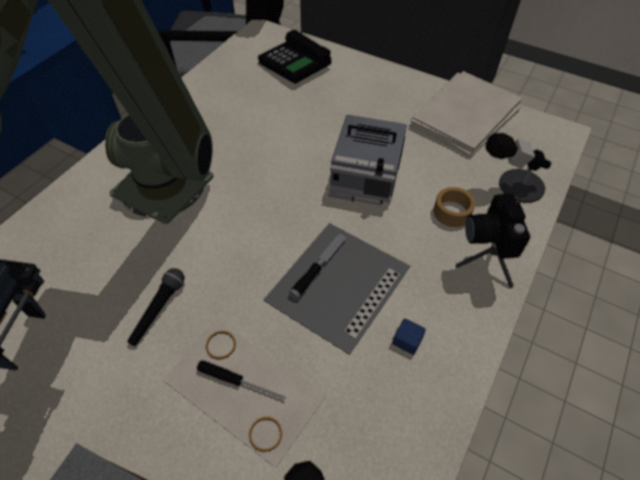

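The top view shows the screwdriver with its handle end at about (478,272) and its tip at (459,198). The board corners are near (287,171), (394,175), (391,267) and (280,263), with the chisel along row 241 and its edge to the left. The lamp is near (190,260), tilted. In the scene view the knob is at about (380,162).

```bash
cat > h.py <<'E'
import numpy as np, cv2
from scipy.spatial.transform import Rotation as R
from workcell import env, eyes
def grab(n): return eyes.grab_frame(n)
def Rm(a): return R.from_euler('xyz',a,degrees=True).as_matrix()
def foc(f): return 240/np.tan(np.radians(f["fovy"]/2))
def ray(f,uv):
    uv=np.atleast_2d(np.asarray(uv,float)); F=foc(f)
    d=np.c_[(uv[:,0]-f["cx"])/F,-(uv[:,1]-f["cy"])/F,-np.ones(len(uv))]
    return d@Rm(f["attitude"]).T
def toz(f,uv,z):
    d=ray(f,uv); e=f["eye"]; return e+d*((z-e[2])/d[:,2])[:,None]
def proj(f,P):
    p=(np.atleast_2d(P)-f["eye"])@Rm(f["attitude"]); F=foc(f)
    return np.c_[f["cx"]-F*p[:,0]/p[:,2], f["cy"]+F*p[:,1]/p[:,2]]
def rect(mask):
    c=max(cv2.findContours(mask.astype(np.uint8),0,1)[0],key=cv2.contourArea)
    return cv2.minAreaRect(c),c
E
python3 - <<'E'
from h import *
np.set_printoptions(precision=1,suppress=True)
t=grab("top"); s=grab("scene")
print(t["attitude"],t["image"].shape)
print("handle end,mid,tip z16",toz(t,[[478,272],[466,235],[459,198]],16))
print("scene",toz(s,[[200,367],[240,379],[285,399]],16))
print("board",toz(t,[[287,171],[394,175],[391,267],[280,263]],4))
print("boardscene",toz(s,[[332,224],[409,266],[350,352],[265,297]],4))
print("knob scene",toz(s,[[380,160]],161))
print("tcp proj",proj(t,env.state()["ee_pos"]),proj(s,env.state()["ee_pos"]))
a=cv2.resize(t["image"][160:300,275:505],None,fx=3.4,fy=3.4,interpolation=2)
cv2.imwrite("pics/c1.png",cv2.convertScaleAbs(a,alpha=1.6))
b=cv2.resize(t["image"][200:315,125:260],None,fx=3.5,fy=3.5,interpolation=2)
c=cv2.resize(s["image"][105:215,315:420],(b.shape[0]*105//110,b.shape[0]),interpolation=2)
cv2.imwrite("pics/c2.png",cv2.convertScaleAbs(np.hstack([b,c])[:, :800],alpha=1.6)); print(b.shape,c.shape)
E
```

```text
[  8.7   0.1 -91.7] (480, 640, 3)
handle end,mid,tip z16 [[ 426.1 -373.    16. ]
 [ 519.4 -350.5   16. ]
 [ 614.9 -340.1   16. ]]
scene [[ 426.8 -368.8   16. ]
 [ 515.  -347.4   16. ]
 [ 618.4 -335.5   16. ]]
board [[ 703.    96.5    4. ]
 [ 683.8 -180.3    4. ]
 [ 445.9 -160.3    4. ]
 [ 464.3  117.7    4. ]]
boardscene [[ 474.9  116.9    4. ]
 [ 701.6   97.6    4. ]
 [ 682.5 -173.7    4. ]
 [ 445.9 -152.8    4. ]]
knob scene [[536.1 239.2 161. ]]
tcp proj [[603.7 372.7]] [[ 22.4 341.6]]
(402, 472, 3) (402, 383, 3)
```

View pics/c1.png

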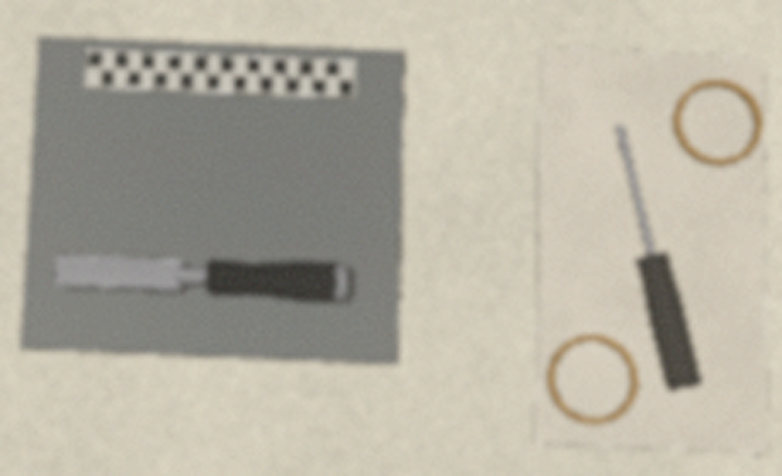

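View pics/c2.png

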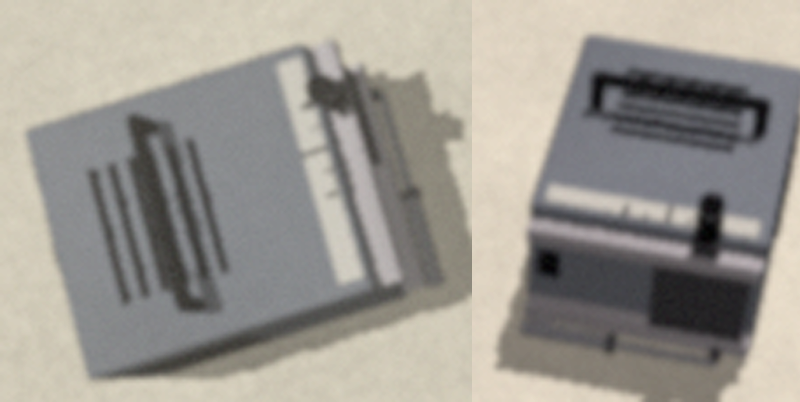

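The crops give board features and screwdriver ends to under a pixel. In c1 the tip is at (620,127), the handle front at (652,255) and the handle end at (683,387). The chisel runs from its edge at (57,271) to its cap at (353,283). In c2 the knob is near (330,92) and the half mark near (315,152).

```bash
python3 - <<'E'
from h import *
np.set_printoptions(precision=1,suppress=True)
t=grab("top"); s=grab("scene")
c1=lambda p:np.array(p,float)/3.4+[275,160]
c2=lambda p:np.array(p,float)/3.5+[125,200]
sd=toz(t,c1([[620,127],[653,255],[683,387]]),16); print("sd",sd)
d=sd[0]-sd[2]; print("yaw",np.degrees(np.arctan2(d[1],d[0])),np.hypot(*d[:2]))
g=sd[2]+d/np.hypot(*d[:2])*60
b=toz(t,c1([[592,378],[718,121]]),7); print("grip",g,"bangles",b)
u=d[:2]/np.hypot(*d[:2]); n=np.array([-u[1],u[0]])
for q in b: print("rel along,lat",(q-g)[:2]@u,(q-g)[:2]@n)
ch=toz(t,c1([[57,271],[353,283]]),18); dc=ch[0]-ch[1]; print("chisel",ch,np.degrees(np.arctan2(dc[1],dc[0])))
chb=toz(t,c1([[57,271]]),8);print(chb)
sc=toz(t,c1([[86,47],[356,60],[354,97],[84,88]]),7); e=(sc[0]+sc[3]-sc[1]-sc[2])/2
print("scale ctr",sc.mean(0),np.degrees(np.arctan2(e[1],e[0])),np.hypot(*e[:2]))
bd=toz(t,c1([[38,38],[405,52],[398,363],[22,349]]),4);eb=(bd[0]+bd[3]-bd[1]-bd[2])/2
print("board",bd.mean(0),np.degrees(np.arctan2(eb[1],eb[0])))
lp=toz(t,c2([[28,130],[300,45],[365,285],[90,378]]),120); print("lamp",lp,lp.mean(0))
e=lp[3]-lp[0]; print("lamp y dir",np.degrees(np.arctan2(e[1],e[0])))
e=lp[1]-lp[0]; print("lamp -x dir",np.degrees(np.arctan2(e[1],e[0])),np.hypot(*e[:2]))
print("marks",toz(t,c2([[315,152]]),120),"knob top",toz(t,c2([[320,85]]),161), toz(s,[[315+713/3.65,105+195/3.65]],161))
E
```

```text
sd [[ 616.7 -336.1   16. ]
 [ 519.3 -353.2   16. ]
 [ 421.7 -367.4   16. ]]
yaw 9.112764199043601 197.4278433484918
grip [ 481.  -357.9   16. ] bangles [[ 430.8 -304.2    7. ]
 [ 621.2 -413.     7. ]]
rel along,lat -41.01233323631532 60.914956680371915
rel along,lat 129.68974820494554 -76.62291963616279
chisel [[ 520.5   86.    18. ]
 [ 505.  -131.    18. ]] 85.91384326381018
[[522.   86.9   8. ]]
scale ctr [670.  -39.1   7. ] 85.8337392506283 204.77872031104863
board [574.3 -32.7   4. ] 86.05365529841167
lamp [[522.3 437.1 120. ]
 [573.1 261.5 120. ]
 [415.7 218.4 120. ]
 [362.4 391.8 120. ]] [468.4 327.2 120. ]
lamp y dir -164.20328732009955
lamp -x dir -73.85588008595991 182.7240760583774
marks [[502.2 251.1 120. ]] knob top [[538.4 237.6 161. ]] [[808.9 404.9 161. ]]
```

```bash
cat >> h.py <<'E'
def go(cur,*tgts):
    "cur,tgt=(x,y,z,yaw) tool down; prints rows in tool axes (m, deg)"
    A=R.from_euler('xyz',[180,0,cur[3]],degrees=True)
    for t in tgts:
        B=R.from_euler('xyz',[180,0,t[3]],degrees=True)
        d=A.inv().apply(np.subtract(t[:3],cur[:3]))/1000; r=(A.inv()*B).as_rotvec(degrees=True)
        print(t,np.round(d,4),np.round(r,2))
E
python3 -c "
from h import *
go((211.04,-534.89,213.98,21.53),(481,-358,130,9.1))"
```

```text
(481, -358, 130, 9.1) [ 0.316  -0.0655  0.084 ] [ 0.   -0.   12.43]
```

Emit:
send_rows --targets "0.316 -0.0655 0.084 0 0 12.43 50;0.316 -0.0655 0.084 0 0 12.43 50;0.316 -0.0655 0.084 0 0 12.43 50;0.316 -0.0655 0.084 0 0 12.43 50;0.316 -0.0655 0.084 0 0 12.43 50;0.316 -0.0655 0.084 0 0 12.43 50;0.316 -0.0655 0.084 0 0 12.43 50;0.316 -0.0655 0.084 0 0 12.43 50;0.316 -0.0655 0.084 0 0 12.43 50;0.316 -0.0655 0.084 0 0 12.43 50;0.316 -0.0655 0.084 0 0 12.43 50;0.316 -0.0655 0.084 0 0 12.43 50"

```text
time_s: 1.3
ee_pos: [480.1, -358.9, 130.4]
ee_rot: [180.0, 0.0, 9.0]
force: [-0.2, 0.2, -0.0]
gripper_width: 45.5
gripper_force: 0.0
```

```bash
python3 - <<'E'
from h import *
np.set_printoptions(precision=1,suppress=True)
w=grab("wrist"); cv2.imwrite("pics/w1.png",cv2.convertScaleAbs(w["image"],alpha=1.5))
s=env.state(); print(s["ee_pos"],s["ee_rot"],s["gripper_width"],w["eye"],w["attitude"],w["fovy"])
print(proj(w,[[481,-358,16],[616.7,-336,16],[519.3,-353,16],[421.7,-367.4,16]]))
E
```

```text
[ 480.  -359.1  130.5] [180.  -0.   9.] 45.4813861957905 [ 560.4 -346.7  300.7] [-16.7  -0.1 -81. ] 61.335770559456634
[[321.2 225.9]
 [320.1  16.8]
 [322.6 173. ]
 [321.3 300.6]]
```

View pics/w1.png

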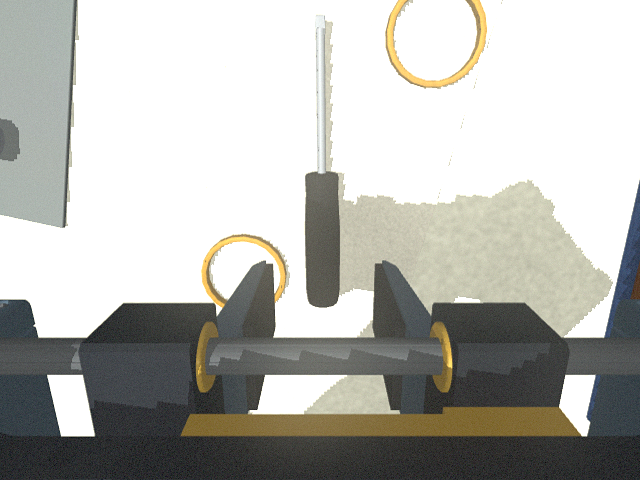

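The wrist view puts the tip at (320,17) against a predicted (320,16.8). The handle lies centrally between the fingers, and bangle_b is close to the left finger at (244,275). I'll descend with a smaller opening.

Emit:
send_rows --targets "0.001 -0.001 0.01 0 0 0 42;0.001 -0.001 0.03 0 0 0 42;0.001 -0.001 0.05 0 0 0 42;0.001 -0.001 0.07 0 0 0 42;0.001 -0.001 0.09 0 0 0 42;0.001 -0.001 0.105 0 0 0 42;0.001 -0.001 0.115 0 0 0 42;0.001 -0.001 0.12 0 0 0 42;0.001 -0.001 0.123 0 0 0 42;0.001 -0.001 0.123 0 0 0 42;0.001 -0.001 0.123 0 0 0 42;0.001 -0.001 0.123 0 0 0 42"

```text
time_s: 2.35
ee_pos: [482.3, -357.3, 7.9]
ee_rot: [179.9, -0.1, 9.1]
force: [0.4, 0.5, -0.6]
gripper_width: 38.4
gripper_force: 0.0
```

Emit:
send_rows --targets "0 0 0 0 0 0 20;0 0 0 0 0 0 20;0 0 0 0 0 0 15;0 0 0 0 0 0 15;0 0 0 0 0 0 15;0 0 0 0 0 0 15;0 0 0 0 0 0 15;0 0 0 0 0 0 15" --grip_force 25

```text
time_s: 3.02
ee_pos: [482.1, -357.0, 7.5]
ee_rot: [180.0, -0.0, 9.1]
force: [-0.1, 0.2, 5.2]
gripper_width: 24.4
gripper_force: 25.0
```

Emit:
send_rows --targets "0 0 -0.005 0 0 0 15;0 0 -0.015 0 0 0 15;0 0 -0.03 0 0 0 15;0 0 -0.05 0 0 0 15;0 0 -0.075 0 0 0 15;0 0 -0.1 0 0 0 15;0 0 -0.1 0 0 0 15;0 0 -0.1 0 0 0 15"

```text
time_s: 3.68
ee_pos: [482.3, -357.3, 108.4]
ee_rot: [179.9, -0.1, 9.1]
force: [-0.4, 0.6, -1.8]
gripper_width: 24.8
gripper_force: 25.0
```

```bash
python3 - <<'E'
from h import *
np.set_printoptions(precision=1,suppress=True)
w=grab("wrist"); cv2.imwrite("pics/w2.png",cv2.convertScaleAbs(w["image"],alpha=1.5))
s=env.state(); print(s["ee_pos"],s["ee_rot"],s["force"],s["torque"])
T=s["ee_pos"]+[0,0,9.]; u=np.array([np.cos(np.radians(9.1)),np.sin(np.radians(9.1)),0])
print(proj(w,[T+u*k for k in(-60,40,140)]))
go((481.83,-356.86,107,9.1),(587.5,-73.7,107,86))
E
```

```text
[ 481.4 -356.5  106.8] [-180.     0.     9.1] [ 0.5  0.5 -1.5] [ 0. -0. -0.]
[[320.2 416.3]
 [319.5 216.8]
 [318.7 -64.2]]
(587.5, -73.7, 107, 86) [ 0.1 -0.3 -0. ] [ -0.    0.  -76.9]
```

View pics/w2.png

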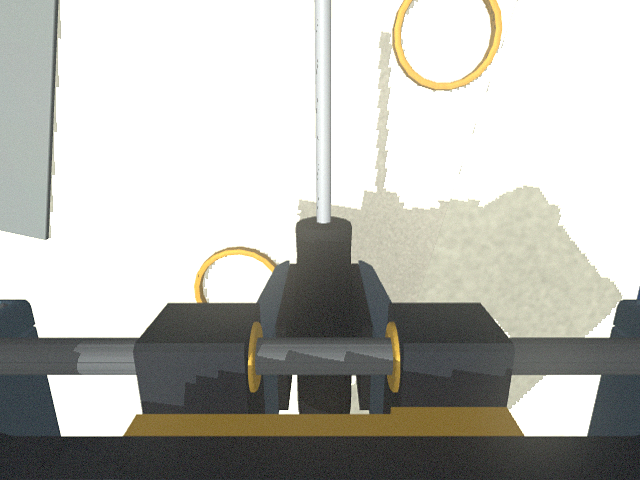

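The screwdriver is held level, with its shaft along column 323 and the handle front at row 222. The bangles are undisturbed.

Emit:
send_rows --targets "0.149 -0.263 0 0 0 -76.9 15;0.149 -0.263 0 0 0 -76.9 15;0.149 -0.263 0 0 0 -76.9 15;0.149 -0.263 0 0 0 -76.9 15;0.149 -0.263 0 0 0 -76.9 15;0.149 -0.263 0 0 0 -76.9 15;0.149 -0.263 0 0 0 -76.9 15;0.149 -0.263 0 0 0 -76.9 15;0.149 -0.263 0 0 0 -76.9 15;0.149 -0.263 0 0 0 -76.9 15;0.149 -0.263 0 0 0 -76.9 15;0.149 -0.263 0 0 0 -76.9 15"

```text
time_s: 4.73
ee_pos: [585.9, -73.1, 104.8]
ee_rot: [-179.7, -0.0, 86.1]
force: [0.3, -0.4, -1.4]
gripper_width: 24.6
gripper_force: 25.0
```

Emit:
send_rows --targets "0 0 0 0 0 0 15;0 0 0 0 0 0 15;0 0 0.03 0 0 0 15;0 0 0.05 0 0 0 15;0 0 0.05 0 0 0 15;0 0 0.05 0 0 0 15;0 0 0.05 0 0 0 15;0 0 0.05 0 0 0 15"

```text
time_s: 5.4
ee_pos: [588.4, -73.8, 58.4]
ee_rot: [179.8, 0.0, 86.0]
force: [-0.7, 0.4, -1.1]
gripper_width: 24.8
gripper_force: 25.0
```

```bash
python3 - <<'E'
from h import *
np.set_printoptions(precision=1,suppress=True)
w=grab("wrist"); im=cv2.convertScaleAbs(w["image"],alpha=1.3)
s=env.state(); print(s["ee_pos"],s["ee_rot"],s["force"])
cv2.imwrite("pics/w3.png",im)
np.save("w3.npy",np.array([w["eye"],w["attitude"]]))
E
```

```text
[588.4 -73.8  58.4] [179.8   0.   86. ] [-0.2  0.1 -1.3]
```

View pics/w3.png

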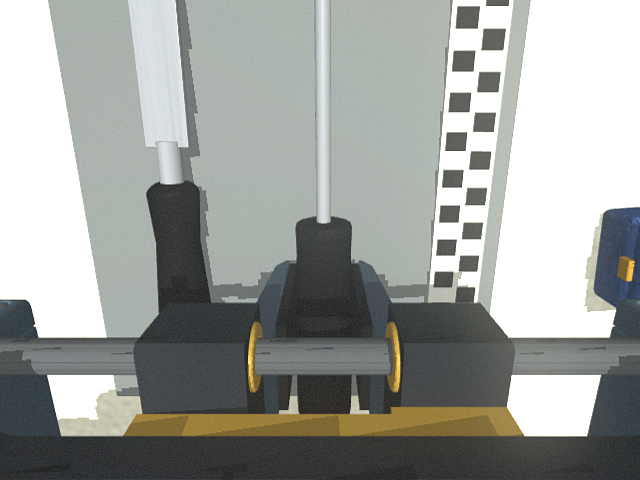

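The wrist view shows the scale's edges running from (455,0) to (429,300) on the left and (511,0) to (479,300) on the right. The chisel's neck centre is (170,165) and its handle edges on row 190 are at 148 and 199. The screwdriver shaft runs from (322,0) to (323.5,222).

```bash
python3 - <<'E'
from h import *
np.set_printoptions(precision=1,suppress=True)
w=grab("wrist"); th=np.radians(-4); bx=np.array([np.cos(th),np.sin(th)]);by=np.array([-bx[1],bx[0]])
O=np.array([574.3,-32.7])
def L(n,uv,z):
    p=toz(w,uv,z)[:,:2]-O; print(n,np.c_[p@bx,p@by].tolist() if 0 else np.round(np.c_[p@bx,p@by],1).tolist())
L("scaleL",[[455,0],[429,300]],7);L("scaleR",[[511,0],[479,300]],7)
for z in(12,18.5):
  L("chisel neck",[[170,165]],z);L("blade",[[129,0],[180,0],[145,145],[188,145]],z)
L("handle",[[148,190],[199,190]],18.5)
L("sd",[[322,0],[323.5,222],[296,240],[352,240]],env.state()["ee_pos"][2]+9)
L("board",[[49,0],[96,260],[527,0]],4)
t=grab("top"); im=t["image"]
cv2.imwrite("pics/t3.png",cv2.convertScaleAbs(cv2.resize(im[160:300,275:405],None,fx=4,fy=4,interpolation=2),alpha=1.6))
E
```

```text
scaleL [[81.0, 92.6], [80.3, -68.4]]
scaleR [[108.4, 92.6], [110.5, -68.5]]
chisel neck [[-64.9, 13.3]]
blade [[-75.8, 91.4], [-51.5, 91.4], [-76.8, 23.8], [-54.3, 23.7]]
chisel neck [[-62.4, 14.2]]
blade [[-73.0, 89.9], [-49.5, 89.9], [-74.0, 24.3], [-52.2, 24.3]]
handle [[-75.4, 1.1], [-48.7, 1.1]]
sd [[16.1, 78.5], [16.6, -3.1], [5.1, -10.9], [28.5, -10.9]]
board [[-118.6, 93.3], [-117.7, -43.5], [117.6, 93.3]]
```

Emit:
send_rows --targets "0.0025 -0.0005 0.01 0 0 0 15;0.0025 -0.0005 0.022 0 0 0 15;0.0025 -0.0005 0.032 0 0 0 15;0.0025 -0.0005 0.039 0 0 0 15;0.0025 -0.0005 0.044 0 0 0 15;0.0025 -0.0005 0.046 0 0 0 15;0.0025 -0.0005 0.047 0 0 0 15;0.0025 -0.0005 0.0475 0 0 0 15;0.0025 -0.0005 0.048 0 0 0 15;0.0025 -0.0005 0.048 0 0 0 15;0.0025 -0.0005 0.048 0 0 0 15"

```text
time_s: 6.47
ee_pos: [587.2, -71.1, 9.3]
ee_rot: [180.0, 0.0, 86.0]
force: [-0.5, -0.5, -0.9]
gripper_width: 24.3
gripper_force: 25.0
```

Emit:
send_rows --targets "0 0 0.0005 0 0 0 15;0 0 0.001 0 0 0 15;0 0 0.001 0 0 0 15;0 0 0.001 0 0 0 15;0 0 0.001 0 0 0 15"

```text
time_s: 6.88
ee_pos: [587.2, -71.1, 8.5]
ee_rot: [180.0, 0.0, 86.0]
force: [-1.1, 0.5, 4.5]
gripper_width: 24.4
gripper_force: 25.0
```

```bash
python3 - <<'E'
from h import *
s=env.state(); print(s["ee_pos"],s["force"],s["torque"])
E
```

```text
[587.21393818 -71.07980199   8.49960959] [-1.106722    0.5405321   4.46407859] [0.01670583 0.15502983 0.01984488]
```

Contact. Now open slowly to 40% and rise.

Emit:
send_rows --targets "0 0 0 0 0 0 30;0 0 0 0 0 0 33;0 0 0 0 0 0 36;0 0 0 0 0 0 40;0 0 0 0 0 0 42;0 0 0 0 0 0 42;0 0 -0.02 0 0 0 42;0 0 -0.05 0 0 0 42;0 0 -0.09 0 0 0 42;0 0 -0.13 0 0 0 42;0 0 -0.15 0 0 0 42;0 0 -0.15 0 0 0 42"

```text
time_s: 7.88
ee_pos: [590.3, -71.5, 163.8]
ee_rot: [179.3, 0.0, 86.0]
force: [0.6, 0.2, 0.2]
gripper_width: 38.0
gripper_force: 0.0
```

```bash
python3 - <<'E'
from h import *
np.set_printoptions(precision=1,suppress=True)
env.state(); w=grab("wrist"); t=grab("top")
a=cv2.convertScaleAbs(w["image"],alpha=1.3); b=cv2.convertScaleAbs(cv2.resize(t["image"][155:295,265:505],None,fx=2.2,fy=2.2,interpolation=2),alpha=1.6)
cv2.imwrite("pics/w4.png",a)
s=env.state();print(s["ee_pos"],s["ee_rot"],s["gripper_width"])
E
```

```text
[587.  -71.1 158.4] [179.9   0.   86. ] 38.316678720663944
```

View pics/w4.png

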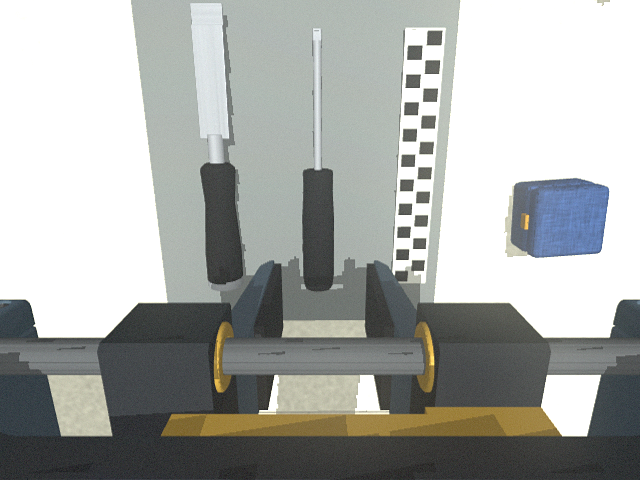

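The screwdriver lies flat, with its tip at (317,30) and handle end at (318,290). The chisel runs from (206,5) to (226,284), and the scale is to the right, between columns 394 and 445.

```bash
python3 - <<'E'
from h import *
w=grab("wrist"); th=np.radians(-4); bx=np.array([np.cos(th),np.sin(th)]);by=np.array([-bx[1],bx[0]])
O=np.array([574.3,-32.7])
def L(n,uv,z):
    p=toz(w,uv,z)[:,:2]-O; print(n,np.round(np.c_[p@bx,p@by],1).tolist())
L("scaleL",[[406,28],[394,280]],7);L("scaleR",[[445,28],[425,282]],7)
L("blade",[[192,5],[221,5],[203,135],[229,135]],18.5);L("neck",[[216.5,150]],18.5)
L("handle",[[201,180],[234,180],[207,270],[242,270]],18.5)
L("sd",[[317.3,30],[318,169],[318.5,285]],17)
L("board",[[133,0],[168,310],[460,0],[434,310]],4)
# lamp: refined knob from model
a=np.radians(105.9);Rl=np.array([[np.cos(a),-np.sin(a)],[np.sin(a),np.cos(a)]])
for y in(-42,-12): print("knob",np.array([468.4,327.2])+Rl@[-104,y])
s=env.state();print(s["ee_pos"],s["ee_rot"])
go((587.2,-71.2,157,86),(537.5,238.5,250,105.9))
E
```

```text
scaleL [[74.8, 100.6], [75.9, -96.0]]
scaleR [[102.9, 100.6], [102.8, -97.9]]
blade [[-74.7, 112.8], [-54.8, 112.8], [-74.6, 26.2], [-55.2, 26.2]]
neck [[-65.4, 15.2]]
handle [[-79.1, -7.5], [-53.7, -7.5], [-80.6, -81.9], [-51.8, -82.0]]
sd [[11.0, 97.6], [11.0, 0.7], [11.1, -96.1]]
board [[-120.6, 119.2], [-122.9, -126.0], [112.8, 119.3], [113.6, -126.2]]
knob [537.28489375 238.68519099]
knob [508.43265446 230.46641443]
[586.13814082 -70.96120122 156.96600753] [-1.79896132e+02 -1.18150912e-03  8.60023852e+01]
(537.5, 238.5, 250, 105.9) [ 0.3055 -0.0712 -0.093 ] [  0.    0.  -19.9]
```

Placement is within about 1 mm of midway and parallel. Next is the knob.

Emit:
send_rows --targets "0.02 -0.005 -0.03 0 0 -5 60;0.05 -0.012 -0.062 0 0 -10 60;0.085 -0.02 -0.062 0 0 -15 60;0.12 -0.028 -0.062 0 0 -19.9 60;0.155 -0.036 -0.062 0 0 -19.9 60;0.19 -0.044 -0.062 0 0 -19.9 60;0.225 -0.052 -0.062 0 0 -19.9 60;0.26 -0.061 -0.062 0 0 -19.9 60;0.29 -0.068 -0.062 0 0 -19.9 60;0.3055 -0.0712 -0.062 0 0 -19.9 60;0.3055 -0.0712 -0.062 0 0 -19.9 60;0.3055 -0.0712 -0.062 0 0 -19.9 60"

```text
time_s: 9.03
ee_pos: [536.3, 238.8, 217.7]
ee_rot: [-179.8, 0.1, 106.0]
force: [0.2, -0.1, 0.2]
gripper_width: 54.8
gripper_force: 0.0
```

```bash
python3 - <<'E'
from h import *
np.set_printoptions(precision=1,suppress=True)
w=grab("wrist"); s=env.state(); print(s["ee_pos"],s["ee_rot"])
cv2.imwrite("pics/w5.png",cv2.convertScaleAbs(w["image"],alpha=1.2))
print(proj(w,[[537.3,238.7,161],[537.3,238.7,127],[508.4,230.5,161]]))
E
```

```text
[536.6 238.  218.1] [-179.8    0.1  105.9]
[[326.6 253.6]
 [326.5 236.5]
 [276.1 253.4]]
```

View pics/w5.png

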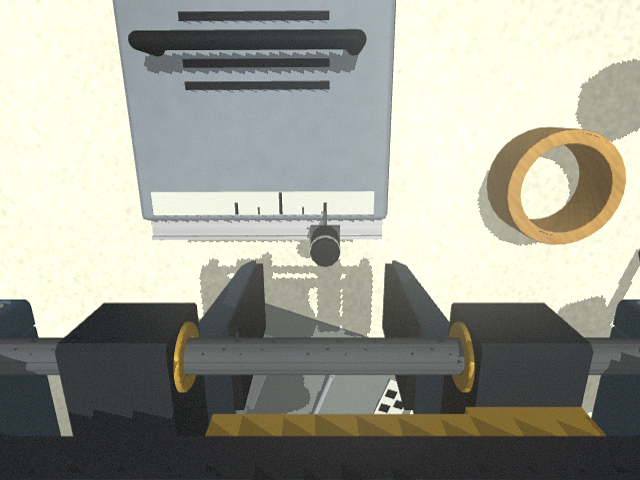

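The knob top is at (324.5,250) and its pointer is on the shut mark at column 325. The long half mark is at column 280, and the fingers straddle the knob.

Emit:
send_rows --targets "0.001 -0.001 0.015 0 0 0 60;0.001 -0.001 0.035 0 0 0 60;0.001 -0.001 0.055 0 0 0 60;0.001 -0.001 0.07 0 0 0 60;0.001 -0.001 0.08 0 0 0 60;0.001 -0.001 0.086 0 0 0 60;0.001 -0.001 0.086 0 0 0 60;0.001 -0.001 0.086 0 0 0 60;0.001 -0.001 0.086 0 0 0 60"

```text
time_s: 9.83
ee_pos: [536.8, 239.4, 134.9]
ee_rot: [179.9, -0.0, 105.9]
force: [1.0, -0.3, 0.4]
gripper_width: 55.0
gripper_force: 0.0
```

Emit:
send_rows --targets "0 0 0 0 0 0 15;0 0 0 0 0 0 10;0 0 0 0 0 0 8;0 0 0 0 0 0 8;0 0 0 0 0 0 8;0 0 0 0 0 0 8;0 0 0 0 0 0 8;0 0 0 0 0 0 8;0 0 0 0 0 0 8;0 0 0 0 0 0 8" --grip_force 40

```text
time_s: 10.67
ee_pos: [536.5, 239.5, 134.0]
ee_rot: [179.9, -0.0, 105.9]
force: [2.7, 0.7, -0.8]
gripper_width: 17.1
gripper_force: 40.0
```

```bash
python3 - <<'E'
from h import *
w=grab("wrist"); s=env.state(); print(s["ee_pos"],s["force"],s["gripper_width"])
E
```

```text
[536.44794912 239.51731516 134.04514805] [ 2.79619413  1.28903084 -0.38025687] 17.385763912894937
```

Emit:
send_rows --targets "0 -0.003 0 0 0 0 8;0 -0.007 0 0 0 0 8;0 -0.012 0 0 0 0 8;0 -0.017 0 0 0 0 8;0 -0.022 0 0 0 0 8;0 -0.026 0 0 0 0 8;0 -0.029 0 0 0 0 8;0 -0.03 0 0 0 0 8;0 -0.03 0 0 0 0 8;0 -0.03 0 0 0 0 8;0 -0.03 0 0 0 0 8;0 -0.03 0 0 0 0 8"

```text
time_s: 11.72
ee_pos: [509.1, 231.5, 134.1]
ee_rot: [179.7, 0.0, 105.9]
force: [8.0, 2.1, -3.9]
gripper_width: 17.4
gripper_force: 40.0
```

```bash
python3 - <<'E'
from h import *
w=grab("wrist"); t=grab("top");sc=grab("scene"); s=env.state(); print(s["ee_pos"],s["force"],s["gripper_width"],s["gripper_force"])
d=s["ee_pos"][:2]-[536.45,239.52]; print("travel",d@[-.9617,-.274], "F",s["force"][:2]@[.9617,.274])
a=cv2.resize(w["image"][130:330,230:430],(600,600),interpolation=2)
b=cv2.resize(sc["image"][105:405,250:450],(200,300))
cv2.imwrite("pics/w6.png",np.hstack([cv2.convertScaleAbs(a,alpha=1.2),cv2.copyMakeBorder(cv2.convertScaleAbs(b,alpha=1.6),0,300,0,0,0)]))
E
```

```text
[509.06713784 231.5595236  134.05813606] [ 7.89711793  0.84566586 -4.40600144] 17.20741098465848 40.00263512134552
travel 28.515269072661365 F 7.826370756535809
```

View pics/w6.png

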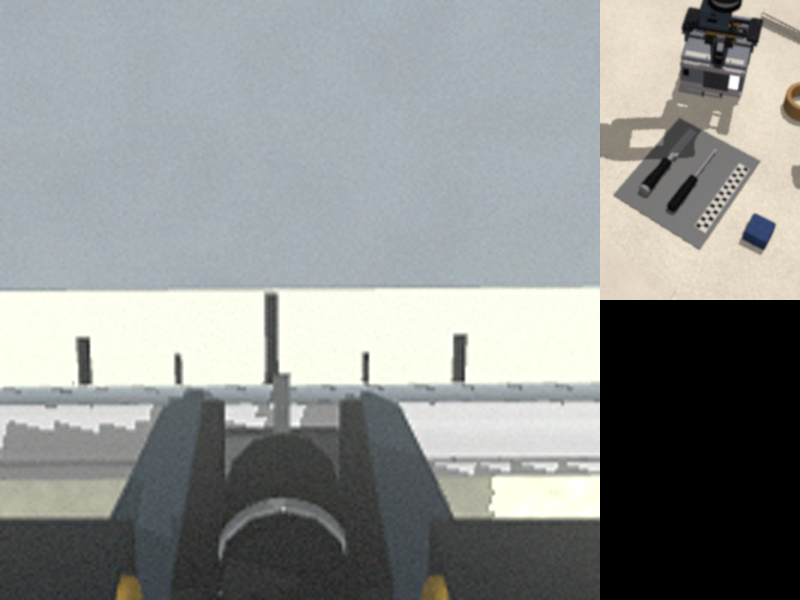

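The pointer is at column 282 and the half mark at 271, with 6.3 px per mm, so it is about 1.6 mm short. That agrees with the measured 28.5 mm travel.

Emit:
send_rows --targets "0 -0.0006 0 0 0 0 8;0 -0.0012 0 0 0 0 8;0 -0.0016 0 0 0 0 8;0 -0.0016 0 0 0 0 8;0 -0.0016 0 0 0 0 8;0 -0.0016 0 0 0 0 8;0 -0.0016 0 0 0 0 8;0 -0.0016 0 0 0 0 8"

```text
time_s: 12.53
ee_pos: [507.8, 231.2, 134.1]
ee_rot: [179.7, 0.0, 105.9]
force: [8.3, 1.2, -5.3]
gripper_width: 16.9
gripper_force: 40.0
```

```bash
python3 - <<'E'
from h import *
w=grab("wrist"); s=env.state(); print(s["ee_pos"],s["force"])
d=s["ee_pos"][:2]-[536.45,239.52]; print("travel",d@[-.9617,-.274], "F",s["force"][:2]@[.9617,.274])
cv2.imwrite("pics/w7.png",cv2.convertScaleAbs(cv2.resize(w["image"][210:290,250:390],(700,400),interpolation=2),alpha=1.2))
E
```

```text
[507.80209191 231.20332953 134.05156517] [ 7.92003916  1.25757054 -3.7394869 ]
travel 29.82946092116224 F 7.961275984026197
```

View pics/w7.png

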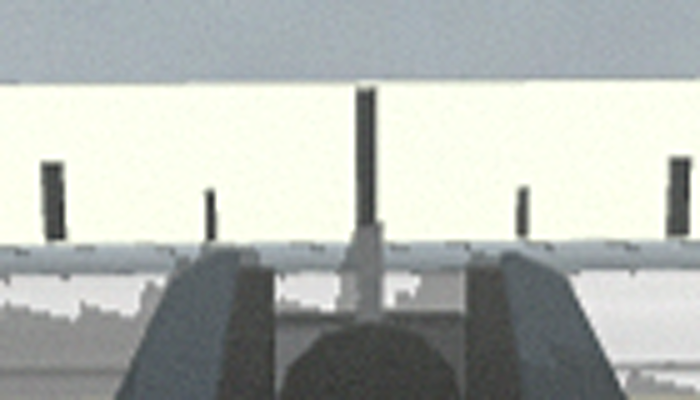

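The pointer is at column 369 and the half mark at 366, which is within 0.3 mm of half travel. The grip is still holding it there.

```bash
python3 -c "
from workcell import env
print(env.job_done())"
```

```text
the job is handed in; nothing more can be done
None
```

The screwdriver lies flat on the board within about 1 mm of midway between chisel and scale, parallel and pointing the chisel's way; the shutter is held within about 0.3 mm of half travel, and the job is handed in at about 13 s.

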